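# Refit the back panel of an old radio

### The arm

A 6-joint arm with a two-finger parallel gripper is mounted at the origin on the work surface. World frame = base frame: x ahead of the robot, y to its left, z up, the work surface at z = 0. Lengths are in m, angles in rad, forces in N, time in s.
With the tool pointing down it reaches from about 0.275 to 0.85 m from the base axis. Payload 19 kg.
Tool frame: the origin (TCP) lies at the centre of the arm's flange, where the gripper is bolted on; the fingertips stand tcp_to_tips ahead of it and the grasp point (between the pads) lies 155 mm ahead of it (tcp_to_tips is the distance from the TCP to the fingertips, in m); z points along the fingers, x is the direction in which the jaws open and shut, and the axes are right-handed (so a half turn about z gives the same grasp; the last joint's range is limited). The gripper opens to 85 mm and grips with 20 to 120 N. Pads are 22 mm wide; open, the fingers measure 114 mm over their backs; the gripper's body (76 mm by 85 mm) begins 54 mm behind the grasp point. The pads swing forward as they close: fully open they stand 13 mm farther back than shut.
Start: joints at [-1.451, 0.15, 1.437, -0, 1.554, -0.134], TCP at [0.144, -0.557, 0.405] pointing down, gripper open.
Joint ranges: [-2.8, 2.8], [-0.68, 2.1], [0.12, 2.68], [-1.39, 4.53], [0.16, 2.79], [-2.81, 2.81]. Speed limits (rad/s): [1.89, 1.89, 2.22, 3.01, 3.01, 3.01].

### API

Orientations are given as a 3x3 rotation matrix whose columns are the frame's x, y, z axes.
In Python, from workcell import sense, read_camera, calibration, finish_job, boxes_of, tcp_to_tips gives the robot as it stands.
- The arm moves only by the tool move_arm, never from a script. Its argument "increments" is a list of rows, each a list of 7 numbers: the turn, a rotation vector about the tool's x, y, z each as a share of 90 degrees, from -1 to 1, then the shift along the tool's x, y, z each as a share of 0.3 m, from -1 to 1, then the closure, from -1 (fully open) to 1 (shut), so that 0 is half open. In form: [[ax, ay, az, x, y, z, jaw], ...]. A call has 1 to 8 rows; each row shifts and turns the commanded pose from where the row before left it, along the tool's axes as they then stand; what a row does not reach is not made up. A row lasts 1/12 s, in which the tool goes at most 41.7 mm and 7.16 degrees, less where a joint would pass 70% of its speed; a pose out of reach is approached as far as the arm can. A call with a number of a shift or a turn outside -1 to 1 is refused whole. A call with a gripper value outside its range is refused whole. The fingers move at their own pace and stop on an object; "newtons" is the grip in N (left out, the last holds). Time passes only in rows, so rows that do not move let the fingers close. It gives the time, the measured TCP pose, the force and the opening at its end, in the units of the state.
- sense(): the state, without advancing time (a new reading comes with each control period).
- read_camera(name): name is "scene" or "top" or "wrist"; returns the picture (420x560x3 uint8, red, green, blue); there is no depth.
- calibration(name): a dict with "mtx" (3x3 intrinsics, pixels), "k1" (the pictures are not rectified: a ray, as slopes to the right and down, at radius r is drawn at 1 + k1 r^2 times it, then the intrinsics apply), "rvec" (rotation vector, rad) and "tvec" (3), from world to camera coordinates, as OpenCV has them. Camera axes: x right, y down, z forward; pixel columns grow to the right and rows downward; lengths in m; the calibration is good to about 2 mm. A picture is of the moment at which its call begins: read the wrist's pose just before it. calibration takes no time and is no camera call; for the wrist camera it gives the pose at the moment of the call.
- finish_job(): hands the job in, once; it reports no verdict.
Trained networks look in the newest picture that a camera, given by its name, has taken for a name from the list of things; names that differ only in an ending like _2 or _b are one class to them, and where a whole thing is asked for, a point or a joint stands for the part that bears it (a point fixed in the world has none). Each returns a list of dicts, best first, with "conf" (0 to 1); they miss things now and then, are a little off and sometimes report something else, mostly with a low value. They report only what shows in the picture. A call takes as long as a camera call. They do not tell look-alikes from the thing itself.
- boxes_of(target, camera): "bbox" ([left, top, right, bottom] in pixels, round what is visible of it).
The state is a dict: "clock": time; "joint_pos": joint angles; "qd": joint speeds; "tau": joint torques, N m; "tool_pos": TCP position; "tcp_rot": TCP orientation; "wrist_force": force on the tool from outside, world axes, zero at the start; "moment": the same for the moment, N m; "finger_gap": opening from 0.0 (shut) to 1.0 (fully open).
Only numpy, scipy, OpenCV 4.12 (cv2) and the standard library are available. Lean on these libraries where they do the work, as an engineer would, in place of code of your own. Each camera call takes 0.05 s, during which the arm holds its last target.

### The job

Lift the bent steel bracket off the radio's open back and lay it down level in the tin tray. Then close the radio with its loose back panel: tuck the panel's tongue under the radio's retaining lip with the opposite edge still raised, lower that edge onto its ledge without letting go until it is down, and leave the panel lying flat and fully home. Leave the vacuum tube, the glass insulator and the speaker where they are.

Things in the scene. Friction and masses are not known exactly. Their poses are not given: they have to be found in the camera images.
- radio: Brown bakelite radio, fixed, on its face, open back up: 172 (x) x 134 (y) x 80 mm high. Origin: centre of underside; z up. Walls 8 mm; inside x -78 to 78, y -59 to 59. Rims of +x and y walls at z 80. A ledge 10-14 mm wide runs all round inside, top at z 70: the panel lies on it. Retaining lip on the -x side (toward the robot): see lip. Two knobs on the +x wall, to x 103, below z 57.
- lip (a point): Middle of the lower inner edge of the lip (radio frame x -64, y 0, z 83 mm); axes as the radio's. The lip overhangs from the inner wall face at x -78 to x -64, z 83 to 89, leaving a slot 13 mm high above the ledge, open to +x, 98 mm wide (y -49 to 49) between closed cheeks.
- panel_grip (a point): Centre of the loose back panel's grip bar, 20 mm above its underside. Brown board 150 (x) x 110 (y) x 5 mm, 140 g, lying flat on the marble, bar up; bar 18 thick (x), 60 long (y), top 35 mm above the underside. Axes: x from tongue end to opposite edge, z up. Home: axes parallel to the radio's, this point at radio x 5 to 11, y -4 to 4, z 90.
- panel_tongue (a point): Middle of the tongue's tip, on the underside: 83 mm to -x of and 20 below panel_grip. The tongue is the panel's -x end, 15 mm long, 90 wide, 5 thick (the rest is 110 wide); only this end fits the slot under the lip, with 4 mm to spare each side. Home: radio x -78 to -72, z 70.
- panel_far (a point): Middle of the panel's opposite edge, on the underside: 67 mm to +x of and 20 below panel_grip. Home: radio x 72 to 78, z 70 mm.
- bracket_mid (a point): Centre of the loose bent steel bracket, 180 g, lying across the radio's back, feet on the two y rims. Hat-shaped, 170 (x) x 26 (y) x 34 mm (z): bar 114 long, 26 wide, sides turned down 22 mm from the top; two legs with flat outward feet 30 long, 4 thick. Grasp across the 26 mm. This point is 17 mm above the feet's underside, 17 below the bar's top.
- tray: Open tin tray, fixed: 210 mm (x) by 120 mm (y) outside, walls 5 mm thick and 22 mm high, inner floor 5 mm above the marble. Origin: centre of the underside. The bracket fits with its length along x.
- tube: Smoky glass vacuum tube standing upright on its dark base, 48 mm across, 110 mm tall; origin at the centre of its foot. Leave alone.
- insulator: Green glass insulator standing upright, 72 mm across, 90 mm tall; origin at the centre of its foot. Leave alone.
- speaker: Tin speaker frame lying on its back, 128 mm across, 49 mm high; origin at the centre of its underside. Leave alone.
Things that resemble listed ones, but are neither listed nor needed, are in the scene too. Leave any blue or purple look-alike of the part that bears panel_grip alone.

How it is judged:
On the way, in this order (a step that is already met when the one before it is completed fails the run):
1. the bracket lies level in the tray and has been let go (x of bracket_mid in the frame of tray between -0.045 and 0.045 m and y of bracket_mid in the frame of tray between -0.055 and 0.055 m and height (world z) of bracket_mid below 0.028 m and angle between bracket_mid's own x axis and vertical between 1.51 and 1.632 rad and contact force between the fingers and bracket below 0.1 N), for 0.2 s.
2. the tongue is 3 mm or more under the lip, in the slot, while the opposite edge is 6 mm or more above its ledge (x of panel_tongue in the frame of radio between -0.081 and -0.067 m and y of panel_tongue in the frame of radio between -0.012 and 0.012 m and z of panel_tongue in the frame of radio between 0.066 and 0.08 m and z of panel_far in the frame of radio above 0.076 m), for 0.1 s.
3. the opposite edge is within 4 mm of its ledge with the gripper still on the panel (x of panel_tongue in the frame of radio below -0.067 m and z of panel_far in the frame of radio between 0.066 and 0.074 m and contact force between the fingers and panel above 0.3 N), for 0.1 s.
At the end, for the whole second after the job is handed in: Panel at rest and flat (0.03 rad) in the radio's back, both ends within 2.5 mm of ledge height, tongue 5 mm or more under the lip; bracket at rest and level (0.06 rad) on the tray floor, its middle within 45 mm lengthwise and 55 mm across of the tray's centre (x of panel_tongue in the frame of radio between -0.081 and -0.069 m and z of panel_tongue in the frame of radio between 0.067 and 0.0725 m and z of panel_far in the frame of radio between 0.067 and 0.0725 m and x of panel_far in the frame of radio above 0.069 m and angle between panel_grip's own z axis and vertical below 0.03 rad and linear speed of each of panel, bracket below 0.02 m/s and x of bracket_mid in the frame of tray between -0.045 and 0.045 m and y of bracket_mid in the frame of tray between -0.055 and 0.055 m and height (world z) of bracket_mid below 0.028 m and angle between bracket_mid's own x axis and vertical between 1.51 and 1.632 rad); the robot touches nothing.
It fails at once if the vacuum tube is moved more than 20 mm or tipped (distance of tube from where it was at the start of the episode above 0.02 m or angle between tube's own z axis and vertical above 0.3 rad).
It fails at once if the glass insulator is moved more than 20 mm or tipped (distance of insulator from where it was at the start of the episode above 0.02 m or angle between insulator's own z axis and vertical above 0.3 rad).
It fails at once if the speaker is moved more than 20 mm (distance of speaker from where it was at the start of the episode above 0.02 m).
It also fails if it takes over 54 s, if anything falls off the work surface, if the arm or the gripper's body presses on something with over 40 N, if the wrist force passes 120 N, or if a joint passes its speed limit or range.

## Working session

There is one attempt and no reset: what is moved stays moved. The work goes in short steps, Python scripts to look and compute and a tool call to move; the robot and the scene stay as the last step left them, time stands still between calls to the robot, and variables do not carry over. Pictures are saved under pics/ and viewed, and the job is handed in when it is done.

Besides the shell and the picture viewer there is one more tool, called after "Request:" by a JSON object that holds its "name" and its "arguments". move_arm: Moves the arm, as the interface text tells. Shift numbers are shares of 0.3 m and turn numbers shares of 90 degrees, none past 1 either way. Its arguments: {"type":"object","properties":{"increments":{"type":"array"},"newtons":{"type":"number"}},"required":["increments"]}

```bash
ls; mkdir -p pics; cat > h.py <<'E'
import numpy as np,cv2
from workcell import *
def save(n,f):
    im=read_camera(n); cv2.imwrite(f'pics/{f}.png',im[:,:,::-1]); return im
def cam(n):
    c=calibration(n); R=cv2.Rodrigues(np.array(c['rvec'],float))[0]; return np.array(c['mtx']),c['k1'],R,np.array(c['tvec'],float).ravel()
def ray(n,u,v):
    K,k1,R,t=cam(n)
    d=np.array([k1,0,0,0,0.])
    p=cv2.undistortPoints(np.array([[[u,v]]],float),K,d)[0,0]
    return -R.T@t, R.T@np.array([p[0],p[1],1])
def at(n,u,v,z):
    o,d=ray(n,u,v); return o+d*(z-o[2])/d[2]
def proj(n,P):
    K,k1,R,t=cam(n)
    return cv2.projectPoints(np.array(P,float).reshape(-1,3),cv2.Rodrigues(R)[0],t,K,np.array([k1,0,0,0,0.]))[0].reshape(-1,2)
E
python3 - <<'E'
from h import *
print(sense(),tcp_to_tips)
save('top','top0')
for t in ['radio','panel_grip','bracket_mid','tray','tube','insulator','speaker']:
    print(t,[(np.round(b['bbox']),round(b['conf'],2)) for b in boxes_of(t,'top')])
save('scene','sc0')
for n in('top','scene'): 
    K,k,R,t=cam(n); print(n,K,k,-R.T@t,R)
E
```

```text
pics
{'clock': 0.0, 'joint_pos': array([-1.45101670e+00,  1.50953878e-01,  1.43798871e+00,  2.06368592e-05,
        1.55382423e+00, -1.33981228e-01]), 'qd': array([0.00172757, 0.00135167, 0.0006993 , 0.00090732, 0.00042361,
       0.00060698]), 'tau': array([ 2.02419076e-03, -7.13052106e+01, -5.70872641e+01, -1.65396750e-04,
        9.09859955e-03, -1.23272801e-05]), 'tool_pos': array([ 0.14434113, -0.5565482 ,  0.40411471]), 'tcp_rot': array([[ 2.51045723e-01, -9.67975222e-01, -1.19819267e-04],
       [-9.67974533e-01, -2.51045689e-01,  1.16822038e-03],
       [-1.16088849e-03, -1.77294731e-04, -9.99999310e-01]]), 'wrist_force': array([ 0.94375555,  0.47702816, -0.80888805]), 'moment': array([ 0.00260108, -0.03640195,  0.03272261]), 'finger_gap': 0.9978841371884243} 0.1734
radio [(array([231., 183., 286., 249.]), 0.65)]
panel_grip [(array([359., 270., 400., 324.]), 0.89), (array([334., 140., 389., 185.]), 0.88), (array([383., 199., 425., 251.]), 0.83), (array([320., 206., 362., 258.]), 0.61)]
bracket_mid [(array([227., 200., 279., 229.]), 0.74)]
tray [(array([126., 200., 178., 272.]), 0.95)]
tube [(array([292., 129., 308., 147.]), 0.73)]
insulator [(array([186., 136., 210., 164.]), 0.63)]
speaker [(array([230., 117., 273., 155.]), 0.95)]
top [[477.06246389   0.         277.00712126]
 [  0.         477.06246389 213.94375861]
 [  0.           0.           1.        ]] -0.11626768099867714 [ 0.27884105 -0.0920847   1.47692031] [[-0.00127654 -0.99999832  0.00131803]
 [-0.98803134  0.00105796 -0.15424964]
 [ 0.15424798 -0.00149916 -0.98803103]]
scene [[380.66302369   0.         277.51038881]
 [  0.         380.66302369 211.06286593]
 [  0.           0.           1.        ]] -0.10558363969885524 [ 1.14335824 -0.36180634  0.56196835] [[ 0.40707351  0.91332926 -0.01099161]
 [ 0.50810122 -0.23642944 -0.82821149]
 [-0.75902853  0.33155811 -0.56030787]]
```

```bash
python3 - <<'E'
import cv2
a=cv2.imread('pics/top0.png'); b=a[100:350,100:460]
cv2.imwrite('pics/top0c.png',cv2.resize(b,None,fx=2.2,fy=2.2,interpolation=cv2.INTER_CUBIC))
E
```

```text
(no output)
```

View pics/sc0.png

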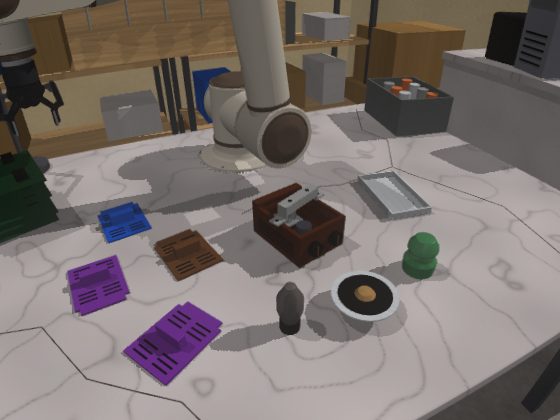

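View pics/top0.png

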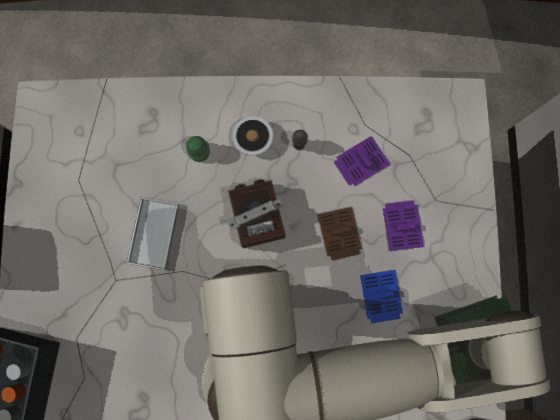

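View crop.

View pics/top0c.png

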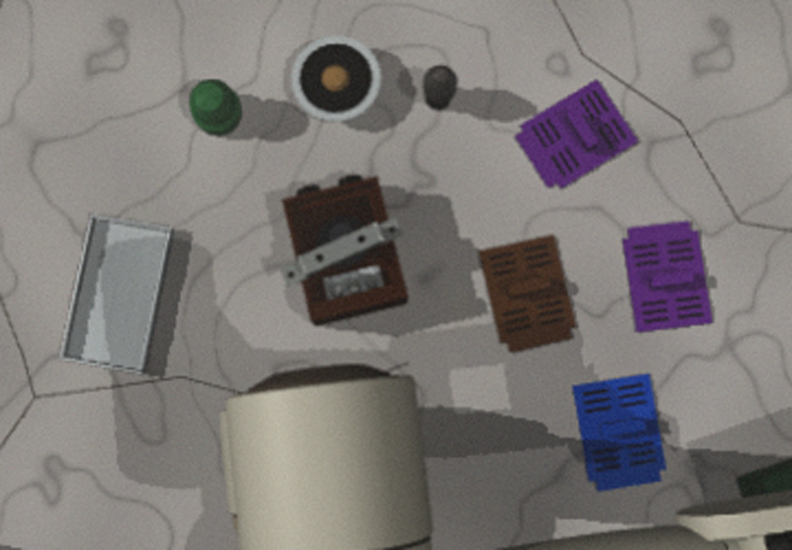

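```bash
python3 - <<'E'
from h import *
print('radio',at('top',258,216,.08)); print('bracket',at('top',253,214.5,.1)); print('tray',at('top',152,236,.01)); print('panel',at('top',341,232,.01))
K,k,R,t=cam('wrist'); s=sense(); T=s['tcp_rot']; print('cam in tool',T.T@(-R.T@t-s['tool_pos'])); print(T.T@R.T)
print(K,k)
E
```

```text
radio [ 0.49081924 -0.03789644  0.08      ]
bracket [ 0.49223152 -0.02403874  0.1       ]
tray [0.43873881 0.29513245 0.01      ]
panel [ 0.45096083 -0.29270681  0.01      ]
cam in tool [ 0.00106859 -0.07481426  0.0311865 ]
[[ 9.99999987e-01 -1.06893162e-04  1.21330772e-04]
 [ 6.63572064e-05  9.55524575e-01  2.94911480e-01]
 [-1.47458555e-04 -2.94911468e-01  9.55524570e-01]]
[[347.90002469   0.         280.22151038]
 [  0.         347.90002469 216.90948864]
 [  0.           0.           1.        ]] -0.06494822532084266
```

```bash
cat >> h.py <<'E'
from scipy.spatial.transform import Rotation as Ro
def down(yaw,tilt=None):
    a=np.radians(yaw); x=np.array([np.cos(a),np.sin(a),0]); z=np.array([0,0,-1.]); return np.stack([x,np.cross(z,x),z],1)
def plan(p0,R0,p1,R1,n=None):
    dR=R0.T@R1; rv=Ro.from_matrix(dR).as_rotvec(); P=R0.T@(np.array(p1)-p0)
    if n is None: n=int(max(np.ceil(np.linalg.norm(P)/.039),np.ceil(np.degrees(np.linalg.norm(rv))/6.9),1))
    while 1:
        s=Ro.from_rotvec(rv/n).as_matrix(); S=sum(np.linalg.matrix_power(s,k) for k in range(n)); dp=np.linalg.solve(S,P)
        if np.linalg.norm(dp)<.0412: break
        n+=1
    print('n',n,'row',np.round(np.r_[np.degrees(rv)/n/90,dp/.3],4).tolist())
def goto(p1,R1,n=None):
    s=sense(); plan(s['tool_pos'],s['tcp_rot'],p1,R1,n)
E
python3 - <<'E'
from h import *
goto([.49,-.03,.375],down(22))
E
```

```text
n 18 row [-0.0, 0.0, -0.0602, 0.0089, -0.1316, 0.0055]
```

Request:
{"name": "move_arm", "arguments": {"increments": [[0,0,-0.06,0.009,-0.132,0.0055,-1],[0,0,-0.06,0.009,-0.132,0.0055,-1],[0,0,-0.06,0.009,-0.132,0.0055,-1],[0,0,-0.06,0.009,-0.132,0.0055,-1],[0,0,-0.06,0.009,-0.132,0.0055,-1],[0,0,-0.06,0.009,-0.132,0.0055,-1],[0,0,-0.06,0.009,-0.132,0.0055,-1],[0,0,-0.06,0.009,-0.132,0.0055,-1]]}}

```text
clock: 1.12
tool_pos: [0.4157, -0.4024, 0.3912]
tcp_rot: [[0.848, -0.53, -0.0], [-0.53, -0.848, 0.0], [-0.0, -0.0, -1.0]]
wrist_force: [0.2, -0.7, -0.3]
finger_gap: 1.0
```

Request:
{"name": "move_arm", "arguments": {"increments": [[0,0,-0.06,0.009,-0.132,0.0055,-1],[0,0,-0.06,0.009,-0.132,0.0055,-1],[0,0,-0.06,0.009,-0.132,0.0055,-1],[0,0,-0.06,0.009,-0.132,0.0055,-1],[0,0,-0.06,0.009,-0.132,0.0055,-1],[0,0,-0.06,0.009,-0.132,0.0055,-1],[0,0,-0.06,0.009,-0.132,0.0055,-1],[0,0,-0.06,0.009,-0.132,0.0055,-1]]}}

```text
clock: 1.78
tool_pos: [0.5064, -0.1055, 0.3782]
tcp_rot: [[0.981, 0.195, 0.0], [0.195, -0.981, 0.0], [0.0, -0.0, -1.0]]
wrist_force: [0.6, -1.1, 0.3]
finger_gap: 1.002
```

Request:
{"name": "move_arm", "arguments": {"increments": [[0,0,-0.06,0.009,-0.132,0.0055,-1],[0,0,-0.06,0.009,-0.132,0.0055,-1],[0,0,0,0,0,0,-0.3],[0,0,0,0,0,0,-0.3]]}}

```text
clock: 2.12
tool_pos: [0.4925, -0.0275, 0.3753]
tcp_rot: [[0.928, 0.374, 0.001], [0.374, -0.928, -0.0], [0.001, 0.0, -1.0]]
wrist_force: [-0.2, -0.5, 0.6]
finger_gap: 0.747
```

```bash
python3 - <<'E'
from h import *
s=sense(); print(s['clock'],s['tool_pos'],s['tcp_rot'],s['qd'],s['finger_gap'])
save('wrist','w1'); import pickle
pickle.dump(cam('wrist'),open('w1.pkl','wb'))
for t in ['radio','bracket_mid']: print(t,[(np.round(b['bbox']),round(b['conf'],2)) for b in boxes_of(t,'wrist')])
save('top','top1')
E
```

```text
2.1167 [ 0.4924694  -0.02751205  0.37531402] [[ 9.27610375e-01  3.73548708e-01  5.95690603e-04]
 [ 3.73548776e-01 -9.27610539e-01 -1.60790799e-06]
 [ 5.51968249e-04  2.24011007e-04 -9.99999823e-01]] [-0.05325727  0.01818388 -0.01865147 -0.00873072 -0.00211457  0.00770411] 0.7468103107060772
radio [(array([175., 114., 409., 300.]), 0.76)]
bracket_mid [(array([260.,  96., 304., 308.]), 0.78)]
```

View pics/w1.png

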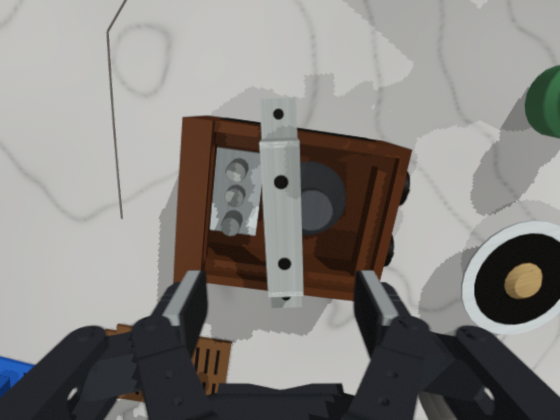

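```bash
python3 - <<'E'
from h import *
for n,u,v,z in [('A1',260,142,.114),('A2',299,142,.114),('B1',269,296,.114),('B2',302,296,.114),('hole1',281,182,.114),('hole2',284.5,264,.114),('foot',278,113,.084),
 ('r+x+y',411,150,.08),('r lip+y in',213,117,.08),('r+x+y in',404,149,.08),('lipcorner',183,117,.089),('liplow',174,283,.089)]:
    print(n,np.round(at('wrist',u,v,z),4))
s=sense();R=s['tcp_rot'];print(np.round(proj('wrist',[s['tool_pos']+R[:,2]*.155]),1))
E
```

```text
A1 [0.4602 0.0151 0.114 ]
A2 [0.4838 0.0245 0.114 ]
B1 [ 0.5062 -0.0879  0.114 ]
B2 [ 0.5291 -0.0789  0.114 ]
hole1 [ 0.4827 -0.0044  0.114 ]
hole2 [ 0.5072 -0.0594  0.114 ]
foot [0.4643 0.0361 0.084 ]
r+x+y [0.5676 0.0487 0.08  ]
r lip+y in [0.4209 0.016  0.08  ]
r+x+y in [0.5623 0.0473 0.08  ]
lipcorner [0.4024 0.009  0.089 ]
liplow [ 0.4339 -0.1196  0.089 ]
[[281.7 302. ]]
```

```bash
python3 - <<'E'
import cv2
a=cv2.imread('pics/w1.png'); b=a[80:330,150:450]
cv2.imwrite('pics/w1c.png',cv2.resize(b,None,fx=2.4,fy=2.4,interpolation=cv2.INTER_CUBIC))
E
```

```text
(no output)
```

View pics/w1c.png

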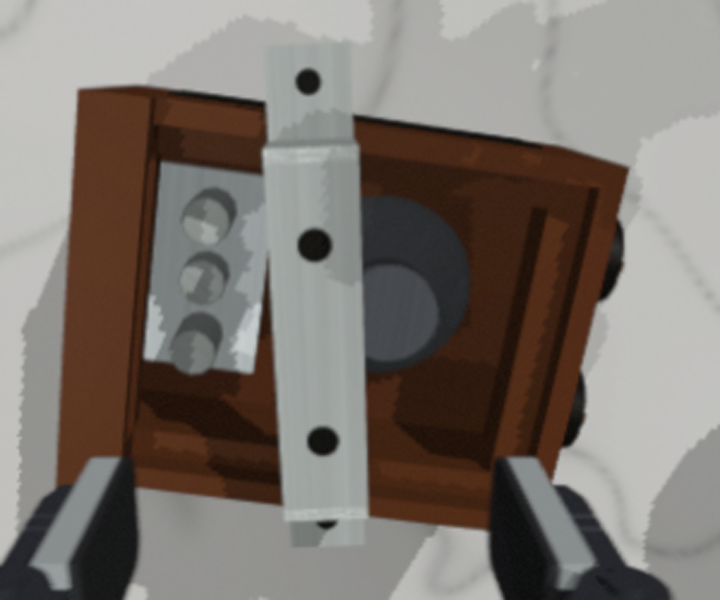

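```bash
python3 - <<'E'
from h import *
goto([.4948,-.0317,.259],down(23.9),4)
E
```

```text
n 4 row [0.0, 0.0, -0.0063, 0.0009, 0.0017, 0.0966]
```

Request:
{"name": "move_arm", "arguments": {"increments": [[0,0,-0.006,0.001,0.002,0.097,-0.3],[0,0,-0.006,0.001,0.002,0.097,-0.3],[0,0,-0.006,0.001,0.002,0.097,-0.3],[0,0,-0.006,0.001,0.002,0.097,-0.3],[0,0,0,0,0,0,-0.3],[0,0,0,0,0,0,1],[0,0,0,0,0,0,1],[0,0,0,0,0,0,1]], "newtons": 50}}

```text
clock: 2.98
tool_pos: [0.4955, -0.0315, 0.2608]
tcp_rot: [[0.915, 0.404, 0.003], [0.404, -0.915, -0.001], [0.002, 0.002, -1.0]]
wrist_force: [-0.4, -0.1, -0.5]
finger_gap: 0.296
```

Request:
{"name": "move_arm", "arguments": {"increments": [[0,0,0,0,0,0,1],[0,0,0,0,0,0,1],[0,0,0,0,0,0,1]]}}

```text
clock: 3.23
tool_pos: [0.4954, -0.0313, 0.2607]
tcp_rot: [[0.914, 0.405, 0.003], [0.405, -0.914, -0.001], [0.003, 0.002, -1.0]]
wrist_force: [-0.5, -2.8, 7.8]
finger_gap: 0.297
```

```bash
python3 - <<'E'
from h import *
s=sense(); print(s['tool_pos'],s['tcp_rot'],s['wrist_force'],s['finger_gap']*85)
save('wrist','w2')
E
```

```text
[ 0.49536639 -0.03133872  0.26068847] [[ 0.91436745  0.40487247  0.00323104]
 [ 0.40487758 -0.91437024 -0.00109744]
 [ 0.00251004  0.00231163 -0.99999418]] [-0.54268626 -2.77317163  7.84656889] 25.211242466131647
```

View pics/w2.png

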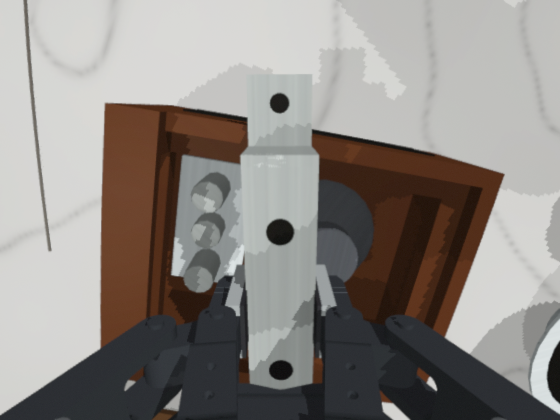

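```bash
python3 - <<'E'
from h import *
P=[at('top',u,v,.022) for u,v in [(142.3,197.7),(178.6,204.5),(128.6,262.3),(166.4,269.1)]]
for p in P: print(np.round(p,4))
m=np.mean(P,0); d1=P[0]-P[2]; d2=P[1]-P[3]; d=d1+d2
yaw=np.degrees(np.arctan2(d[1],d[0])); print(m,yaw,np.linalg.norm(d1),np.linalg.norm(P[0]-P[1]))
s=sense(); p=s['tool_pos'];R=s['tcp_rot']
goto(p+[0,0,.08],R,3)
plan(p+[0,0,.08],R,np.r_[m[:2],.32],down(yaw+90))
E
```

```text
[0.5579 0.3276 0.022 ]
[0.536  0.2118 0.022 ]
[0.3559 0.3624 0.022 ]
[0.3358 0.2438 0.022 ]
[0.44642355 0.28640363 0.022     ] -9.431216516050453 0.20498547631349762 0.11779287629489443
n 3 row [0.0, 0.0, 0.0, 0.0002, 0.0002, -0.0889]
n 9 row [0.0002, -0.0001, -0.07, 0.0802, -0.0946, 0.0076]
```

Request:
{"name": "move_arm", "arguments": {"increments": [[0,0,0,0,0,-0.06,1],[0,0,0,0,0,-0.1,1],[0,0,0,0,0,-0.1,1],[0,0,-0.07,0.08,-0.095,0.0,1],[0,0,-0.07,0.08,-0.095,0.0,1],[0,0,-0.07,0.08,-0.095,0.0,1],[0,0,-0.07,0.08,-0.095,0.0,1],[0,0,-0.07,0.08,-0.095,0.0,1]]}}

```text
clock: 3.95
tool_pos: [0.5065, 0.1544, 0.3379]
tcp_rot: [[0.564, 0.826, 0.002], [0.826, -0.564, 0.0], [0.001, 0.001, -1.0]]
wrist_force: [0.4, 0.9, -1.4]
finger_gap: 0.297
```

Request:
{"name": "move_arm", "arguments": {"increments": [[0,0,-0.07,0.08,-0.095,0.0,1],[0,0,-0.07,0.08,-0.095,0.0,1],[0,0,-0.07,0.08,-0.095,0.0,1],[0,0,-0.07,0.08,-0.095,0.0,1],[0,0,0,0,0,0,1],[0,0,0,0,0,0,1]]}}

```text
clock: 4.45
tool_pos: [0.4435, 0.2884, 0.3378]
tcp_rot: [[0.16, 0.987, 0.001], [0.987, -0.16, 0.001], [0.001, 0.001, -1.0]]
wrist_force: [0.7, -0.8, -1.0]
finger_gap: 0.295
```

```bash
python3 - <<'E'
from h import *
s=sense(); print(s['clock'],s['tool_pos'],s['tcp_rot'],s['wrist_force'],s['finger_gap']*85)
save('wrist','w3'); save('top','top3')
print([(np.round(b['bbox']),round(b['conf'],2)) for b in boxes_of('tray','top')])
E
```

```text
4.45 [0.44346295 0.2884162  0.3378354 ] [[ 1.60215085e-01  9.87081200e-01  1.35322759e-03]
 [ 9.87081610e-01 -1.60216254e-01  8.04666532e-04]
 [ 1.01108026e-03  1.20682635e-03 -9.99998761e-01]] [ 0.70313024 -0.77474727 -1.00820724] 25.058357336425924
[(array([130., 200., 178., 267.]), 0.57)]
```

View pics/w3.png

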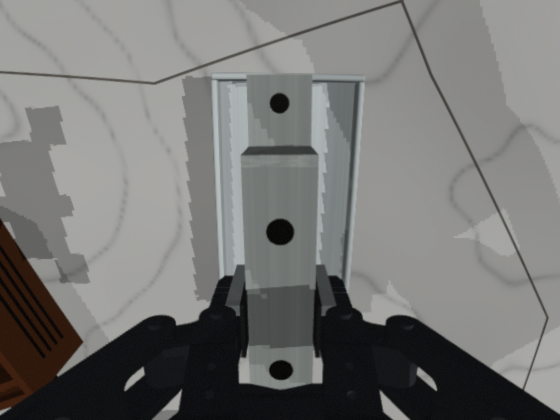

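View pics/top3.png

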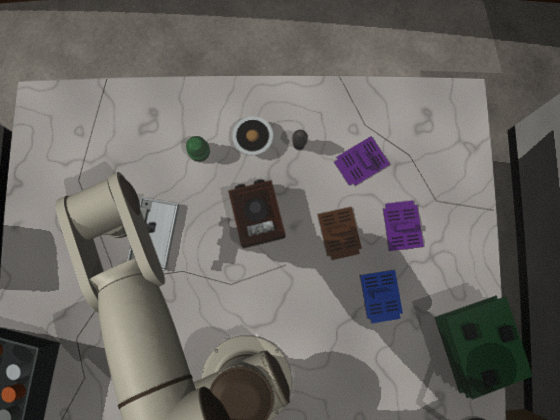

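```bash
python3 - <<'E'
from h import *
a=at('wrist',213,76,.022); b=at('wrist',364,76,.022); c=at('wrist',220.5,278,.022); d=at('wrist',349,270,.022)
print(a,b,np.linalg.norm(a-b)); 
e=(b-a)/np.linalg.norm(b-a); yaw=np.degrees(np.arctan2(e[1],e[0]))-90; print('yaw',yaw, np.degrees(np.arctan2(*(c-a)[[1,0]])),np.degrees(np.arctan2(*(d-b)[[1,0]])))
x=np.array([e[1],-e[0],0]); m=(a+b)/2+x*.105; print(m)
# bracket centre from end foot hole
print('foot end mid',at('wrist',279.5,75,.338-.1637-.013))
s=sense()
goto(np.r_[m[:2],.188],down(yaw+90),5)
E
```

```text
[0.33690269 0.25097211 0.022     ] [0.35592468 0.36554042 0.022     ] 0.11613669811966915
yaw -9.426929516377044 -10.344560876484142 -10.382082370712993
[0.44999569 0.29105835 0.022     ]
foot end mid [0.35747587 0.29959887 0.1613    ]
n 5 row [0.0001, -0.0001, -0.0002, 0.0036, 0.0028, 0.0995]
```

Request:
{"name": "move_arm", "arguments": {"increments": [[0,0,0.001,0.004,0.003,0.1,1],[0,0,0.001,0.004,0.003,0.12,1],[0,0,0.001,0.004,0.003,0.12,1],[0,0,0.001,0.004,0.003,0.11,1],[0,0,0,0,0,0.04,1],[0,0,0,0,0,0.01,1],[0,0,0,0,0,0,1]]}}

```text
clock: 5.18
tool_pos: [0.4495, 0.2905, 0.1867]
tcp_rot: [[0.171, 0.985, -0.001], [0.985, -0.171, -0.0], [-0.0, -0.001, -1.0]]
wrist_force: [-0.9, 0.3, -1.7]
finger_gap: 0.296
```

```bash
python3 - <<'E'
from h import *
s=sense(); print(s['clock'],s['tool_pos'],s['wrist_force'],s['finger_gap']*85)
E
```

```text
5.1833 [0.44947766 0.29046421 0.18674592] [-0.87056683  0.26590454 -1.65388806] 25.17497475210804
```

Request:
{"name": "move_arm", "arguments": {"increments": [[0,0,0,0,0,0.003,1],[0,0,0,0,0,0,1],[0,0,0,0,0,0,0],[0,0,0,0,0,0,0],[0,0,0,0,0,0,0],[0,0,0,0,0,-0.05,0],[0,0,0,0,0,-0.12,0],[0,0,0,0,0,-0.12,0]]}}

```text
clock: 5.85
tool_pos: [0.4484, 0.291, 0.2732]
tcp_rot: [[0.169, 0.986, -0.002], [0.986, -0.169, -0.001], [-0.001, -0.002, -1.0]]
wrist_force: [0.7, -0.1, -0.9]
finger_gap: 0.498
```

```bash
python3 - <<'E'
from h import *
s=sense(); print(s['clock'],s['tool_pos'],s['wrist_force'],s['finger_gap']*85)
save('wrist','w4')
goto([.43,.27,.40],down(60))
E
```

```text
5.85 [0.44841029 0.29097702 0.27316413] [ 0.68837552 -0.14168518 -0.87978209] 42.36914737542692
n 4 row [0.0008, -0.0008, 0.0563, -0.0219, -0.01, -0.0991]
```

View pics/w4.png

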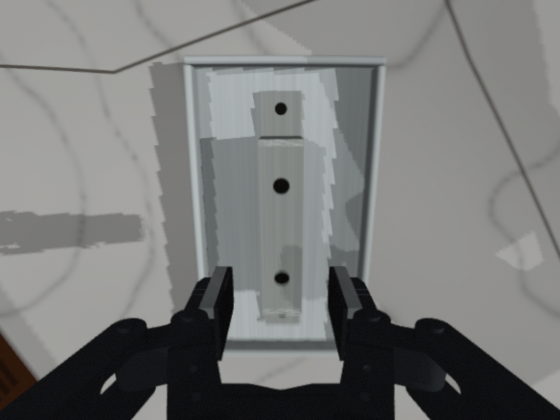

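```bash
python3 - <<'E'
from h import *
goto([.49,-.09,.42],down(13.7))
E
```

```text
n 11 row [0.0002, -0.0004, 0.0672, -0.0853, 0.0887, -0.0421]
```

Request:
{"name": "move_arm", "arguments": {"increments": [[0,0,0,0,0,-0.1,0],[0,0,0.067,-0.085,0.089,-0.035,0],[0,0,0.067,-0.085,0.089,-0.035,0],[0,0,0.067,-0.085,0.089,-0.035,0],[0,0,0.067,-0.085,0.089,-0.035,0],[0,0,0.067,-0.085,0.089,-0.035,0],[0,0,0.067,-0.085,0.089,-0.035,0],[0,0,0.067,-0.085,0.089,-0.035,0]]}}

```text
clock: 6.57
tool_pos: [0.5291, 0.0497, 0.3769]
tcp_rot: [[0.791, 0.612, 0.0], [0.612, -0.791, 0.0], [0.0, 0.0, -1.0]]
wrist_force: [0.5, 0.2, 0.3]
finger_gap: 0.497
```

Request:
{"name": "move_arm", "arguments": {"increments": [[0,0,0.067,-0.085,0.089,-0.035,0],[0,0,0.067,-0.085,0.089,-0.035,0],[0,0,0.067,-0.085,0.089,-0.035,0],[0,0,0.067,-0.085,0.089,-0.035,0],[0,0,0,0,0,0,0],[0,0,0,0,0,0,0]]}}

```text
clock: 7.07
tool_pos: [0.4911, -0.092, 0.4191]
tcp_rot: [[0.971, 0.237, 0.002], [0.237, -0.971, -0.0], [0.001, 0.001, -1.0]]
wrist_force: [0.3, 1.6, 0.5]
finger_gap: 0.5
```

```bash
python3 - <<'E'
from h import *
s=sense(); print(s['clock'],s['tool_pos'],s['tcp_rot'],s['finger_gap']*85, np.abs(s['qd']).max())
im=save('wrist','w5')
import pickle; pickle.dump(cam('wrist'),open('w5.pkl','wb'))
for t in ['radio','panel_grip']: print(t,[(np.round(b['bbox']),round(b['conf'],2)) for b in boxes_of(t,'wrist')])
save('top','top5')
E
```

```text
7.0667 [ 0.49109462 -0.09197376  0.41908691] [[ 9.71446627e-01  2.37253145e-01  1.54818760e-03]
 [ 2.37254075e-01 -9.71447532e-01 -4.44514048e-04]
 [ 1.39852067e-03  7.99135489e-04 -9.99998703e-01]] 42.48053407781506 0.05209748465665204
radio [(array([202.,  45., 416., 213.]), 0.82)]
panel_grip [(array([  0., 320., 113., 392.]), 0.95), (array([315., 356., 411., 419.]), 0.91), (array([154., 396., 168., 418.]), 0.82), (array([147., 276., 268., 353.]), 0.69)]
```

View pics/w5.png

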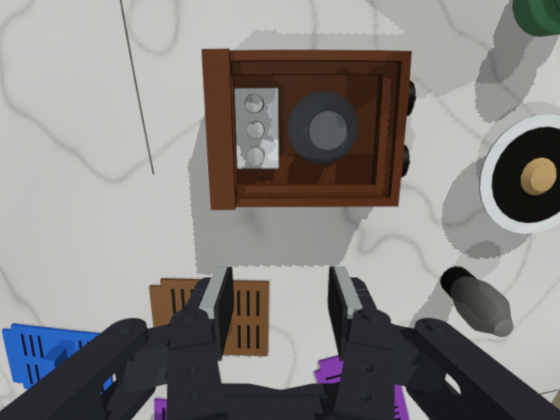

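View pics/top5.png

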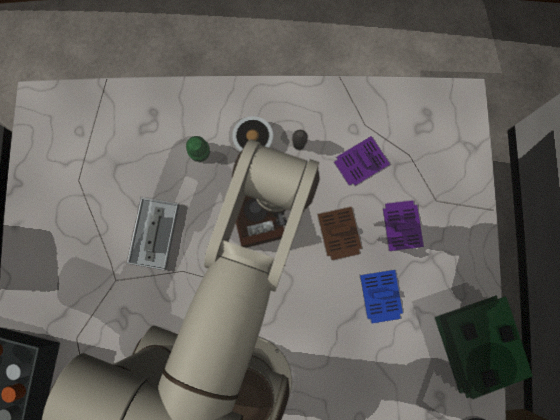

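```bash
python3 - <<'E'
import cv2
a=cv2.imread('pics/w5.png'); b=a[30:230,185:435]
cv2.imwrite('pics/w5c.png',cv2.resize(b,None,fx=3.2,fy=3,interpolation=cv2.INTER_CUBIC)[:600])
E
```

```text
(no output)
```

View pics/w5c.png

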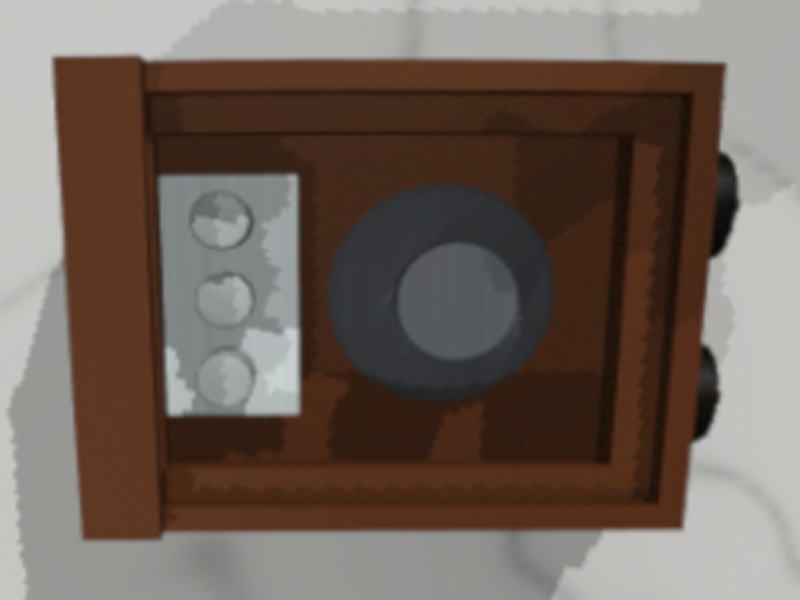

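```bash
python3 - <<'E'
from h import *
import pickle
from scipy.optimize import least_squares
K,k1,R,t=pickle.load(open('w5.pkl','rb'))
L=np.array([[-86,67,89],[-64,67,89],[-86,-67,89],[-64,-67,89],[86,67,80],[86,-67,80],[78,59,80],[78,-59,80]])/1e3
U=np.array([[54,57],[141,57],[84,539],[160,537],[725,65],[682,527],[692,95],[657,500]],float)
U=(U+.5)/[3.2,3]-.5+[185,30]
def pr(q):
    c,s=np.cos(q[2]),np.sin(q[2]); W=L@np.array([[c,s,0],[-s,c,0],[0,0,1]])+[q[0],q[1],0]
    return cv2.projectPoints(W,cv2.Rodrigues(R)[0],t,K,np.array([k1,0,0,0,0.]))[0].reshape(-1,2)
r=least_squares(lambda q:(pr(q)-U).ravel(),[.5,-.035,.24])
print(r.x,np.degrees(r.x[2])); print((pr(r.x)-U).round(1).tolist())
s=sense()
goto([.452,-.36,.33],down(13.7))
E
```

```text
[ 0.50015406 -0.03137     0.24604312] 14.09723261432216
[[-1.1, -0.7], [-0.7, -1.1], [-0.9, 0.8], [-0.1, 1.4], [0.9, -1.2], [0.6, 1.4], [0.9, -1.2], [0.7, 2.0]]
n 8 row [-0.0, 0.0, 0.0005, -0.0432, 0.1054, 0.0366]
```

```bash
cat > fit.py <<'E'
from h import *
import pickle
from scipy.optimize import least_squares
def W(q,L):
    c,s=np.cos(q[2]),np.sin(q[2]); return L@np.array([[c,s,0],[-s,c,0],[0,0,1]])+[q[0],q[1],0]
def pj(C,P,dt):
    K,k1,R,t=C
    return cv2.projectPoints(P,cv2.Rodrigues(R)[0],t+dt,K,np.array([k1,0,0,0,0.]))[0].reshape(-1,2)
E
python3 - <<'E'
from fit import *
C5=pickle.load(open('w5.pkl','rb'));C1=pickle.load(open('w1.pkl','rb'))
L=np.array([[-86,67,89],[-64,67,89],[-86,-67,89],[-64,-67,89],[86,67,80],[86,-67,80],[78,59,80],[78,-59,80]])/1e3
U=np.array([[54,57],[141,57],[84,539],[160,537],[725,65],[682,527],[692,95],[657,500]],float)
U5=(U+.5)/[3.2,3]-.5+[185,30]
U1=(np.array([[79,90],[152,90],[58,485],[628,167]])+.5)/2.4-.5+[150,80]; L1=L[[0,1,2,4]]
def f(q):
    dt=q[3:6]
    return np.r_[(pj(C5,W(q,L),dt)-U5).ravel(),(pj(C1,W(q,L1),dt)-U1).ravel(),dt/.002]
r=least_squares(f,[.5,-.035,.24,0,0,0]); print(r.x); print(np.round(f(r.x),1))
E
```

```text
[ 0.50448921 -0.0315435   0.24533814 -0.00403378 -0.00125356  0.00218923]
[-0.2  0.7 -0.   0.2 -0.3  0.7  0.3  1.3 -0.1  0.2 -0.2  1.4  0.1  0.1
 -0.1  2.1  0.2 -2.8  0.2  1.2  0.3 -0.5  0.6 -3.2 -2.  -0.6  1.1]
```

Request:
{"name": "move_arm", "arguments": {"increments": [[0,0,0,-0.043,0.105,0.025,0],[0,0,0,-0.043,0.105,0.025,0],[0,0,0,-0.043,0.105,0.025,0],[0,0,0,-0.043,0.105,0.025,0],[0,0,0,-0.043,0.105,0.025,0],[0,0,0,-0.043,0.105,0.025,0],[0,0,0,-0.043,0.105,0.025,0],[0,0,0,-0.043,0.105,0.025,0]]}}

```text
clock: 7.93
tool_pos: [0.4524, -0.3606, 0.3574]
tcp_rot: [[0.97, 0.243, -0.0], [0.243, -0.97, 0.001], [-0.0, -0.001, -1.0]]
wrist_force: [0.6, 0.2, 0.4]
finger_gap: 0.5
```

Request:
{"name": "move_arm", "arguments": {"increments": [[0,0,0,0,0,0,0],[0,0,0,0,0,0,0],[0,0,0,0,0,0,0]]}}

```text
clock: 8.18
tool_pos: [0.4527, -0.359, 0.3579]
tcp_rot: [[0.97, 0.242, -0.0], [0.242, -0.97, 0.001], [-0.0, -0.001, -1.0]]
wrist_force: [0.1, 0.3, -1.0]
finger_gap: 0.499
```

```bash
python3 - <<'E'
from h import *
s=sense(); print(s['clock'],s['tool_pos'],s['tcp_rot'][:,0],s['finger_gap']*85, np.abs(s['qd']).max())
im=save('wrist','w6')
import pickle; pickle.dump(cam('wrist'),open('w6.pkl','wb'))
for t in ['panel_grip']: print(t,[(np.round(b['bbox']),round(b['conf'],2)) for b in boxes_of(t,'wrist')])
E
```

```text
8.1833 [ 0.45272779 -0.35905     0.35785747] [ 9.70372651e-01  2.41613114e-01 -1.46746151e-04] 42.45348119217995 0.019254409062980024
panel_grip [(array([210.,  46., 380., 181.]), 0.9), (array([197., 254., 334., 362.]), 0.76), (array([431., 166., 550., 321.]), 0.74), (array([  0., 137., 144., 261.]), 0.58)]
```

View pics/w6.png

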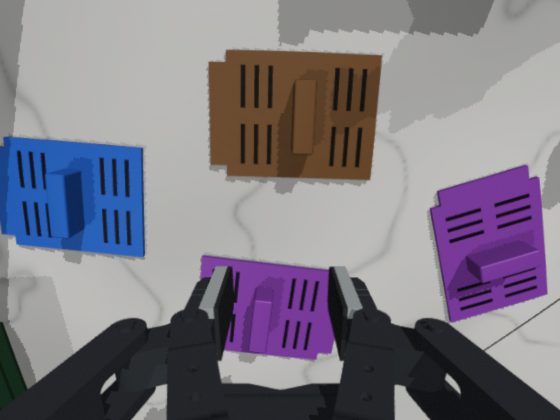

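```bash
python3 - <<'E'
import cv2
a=cv2.imread('pics/w6.png'); b=a[30:230,185:435]
cv2.imwrite('pics/w6c.png',cv2.resize(b,None,fx=3.2,fy=3,interpolation=cv2.INTER_CUBIC)[:600])
E
```

```text
(no output)
```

View pics/w6c.png

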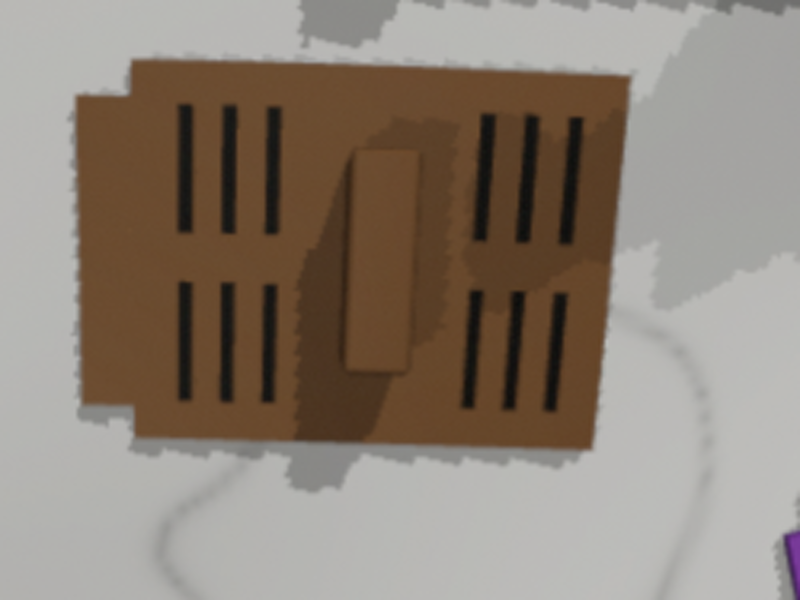

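```bash
python3 - <<'E'
from fit import *
C=pickle.load(open('w6.pkl','rb'))
L=np.array([[-83,45,5],[-83,-45,5],[-68,55,5],[-68,-55,5],[67,55,5],[67,-55,5],[-9,30,35],[9,30,35],[-9,-30,35],[9,-30,35]])/1e3
U=(np.array([[76,96],[82,404],[132,60],[134,438],[630,76],[593,449],[355,150],[419,150],[345,370],[409,372]])+.5)/[3.2,3]-.5+[185,30]
for dz in (0,1):
    f=lambda q:np.r_[(pj(C,W(q,L),q[3:6])-U).ravel(),q[3:6]/[1e-6,1e-6,.003 if dz else 1e-6]]
    r=least_squares(f,[.45,-.29,.24,0,0,0],x_scale=[.1,.1,.1,.001,.001,.001]); print(r.x,np.degrees(r.x[2])); print(np.round(f(r.x),1))
q=r.x
s=sense()
goto([q[0],q[1],.025+.155],down(np.degrees(q[2])),6)
E
```

```text
[ 4.54574735e-01 -2.87784837e-01  2.16707086e-01 -2.98050703e-14
 -4.77645121e-10  1.54936773e-09] 12.416401417018728
[-0.4 -0.5  0.1  0.3 -0.7 -0.5  0.1  0.   0.5 -0.5  0.2  0.4 -1.2 -1.2
  1.5 -0.5 -0.9  1.5  0.7  1.4 -0.  -0.   0. ]
[ 4.54437540e-01 -2.87108976e-01  2.16723386e-01 -4.89776430e-15
 -7.85636841e-11  2.29357812e-03] 12.41733533546038
[ 0.1 -0.2  0.6 -0.  -0.3 -0.1  0.5 -0.4 -0.1 -0.2 -0.3 -0.  -1.3 -1.
  1.3 -0.3 -0.9  1.1  0.5  1.1 -0.  -0.   0.8]
n 6 row [0.0, -0.0, 0.003, 0.0101, -0.0384, 0.0992]
```

Request:
{"name": "move_arm", "arguments": {"increments": [[0,0,0.003,0.01,-0.038,0.11,0],[0,0,0.003,0.01,-0.038,0.11,0],[0,0,0.003,0.01,-0.038,0.11,0],[0,0,0.003,0.01,-0.038,0.11,0],[0,0,0.003,0.01,-0.038,0.08,0],[0,0,0.003,0.01,-0.038,0.05,0],[0,0,0,0,0,0.01,0],[0,0,0,0,0,0,0]]}}

```text
clock: 8.95
tool_pos: [0.4543, -0.288, 0.184]
tcp_rot: [[0.977, 0.215, -0.001], [0.215, -0.977, 0.001], [-0.0, -0.001, -1.0]]
wrist_force: [1.1, 0.3, 0.3]
finger_gap: 0.505
```

```bash
python3 - <<'E'
from h import *
s=sense(); print(s['clock'],s['tool_pos'],s['tcp_rot'],s['wrist_force'])
goto([.4545,-.2873,.183],down(12.4),1)
save('wrist','w7')
E
```

```text
8.95 [ 0.45431807 -0.28802355  0.18402392] [[ 9.76573185e-01  2.15184816e-01 -5.56084151e-04]
 [ 2.15185133e-01 -9.76573093e-01  5.93304859e-04]
 [-4.15386623e-04 -6.99066658e-04 -9.99999669e-01]] [1.14589028 0.28057533 0.34763694]
n 1 row [-0.0004, 0.0003, 0.0003, 0.0011, -0.0022, 0.0034]
```

View pics/w7.png

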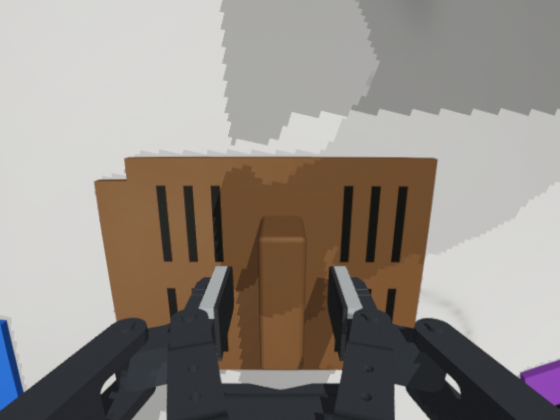

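Request:
{"name": "move_arm", "arguments": {"increments": [[0,0,0,0.001,-0.002,0,1],[0,0,0,0,0,0,1],[0,0,0,0,0,0,1],[0,0,0,0,0,0,1],[0,0,0,0,0,0,1],[0,0,0,0,0,0,1]], "newtons": 70}}

```text
clock: 9.5
tool_pos: [0.4545, -0.2891, 0.1857]
tcp_rot: [[0.977, 0.213, 0.002], [0.213, -0.977, -0.001], [0.002, 0.002, -1.0]]
wrist_force: [1.0, 2.9, 8.8]
finger_gap: 0.193
```

```bash
python3 - <<'E'
from h import *
import pickle
s=sense(); print(s['clock'],s['tool_pos'],s['tcp_rot'],s['wrist_force'],s['finger_gap']*85)
pickle.dump((s,cam('wrist')),open('w8.pkl','wb'))
save('wrist','w8')
E
```

```text
9.5 [ 0.45449844 -0.28906007  0.18569243] [[ 0.97713295  0.21261969  0.00201655]
 [ 0.21262252 -0.97713353 -0.00131352]
 [ 0.00169115  0.00171225 -0.9999971 ]] [0.96351025 2.91306995 8.76452698] 16.378541135550524
```

View pics/w8.png

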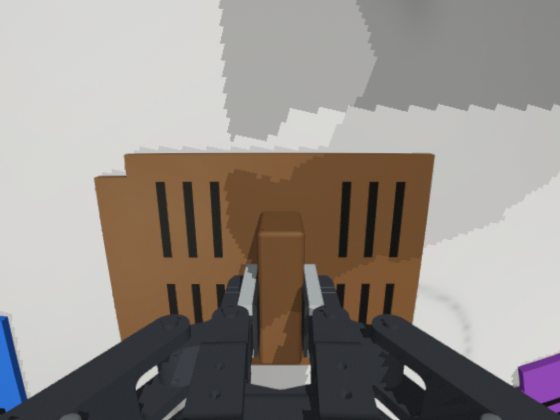

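```bash
python3 - <<'E'
import cv2
a=cv2.imread('pics/w8.png'); b=a[130:380,80:450]
cv2.imwrite('pics/w8c.png',cv2.resize(b,None,fx=2.1,fy=2.1,interpolation=cv2.INTER_CUBIC)[:600])
E
```

```text
(no output)
```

View pics/w8c.png

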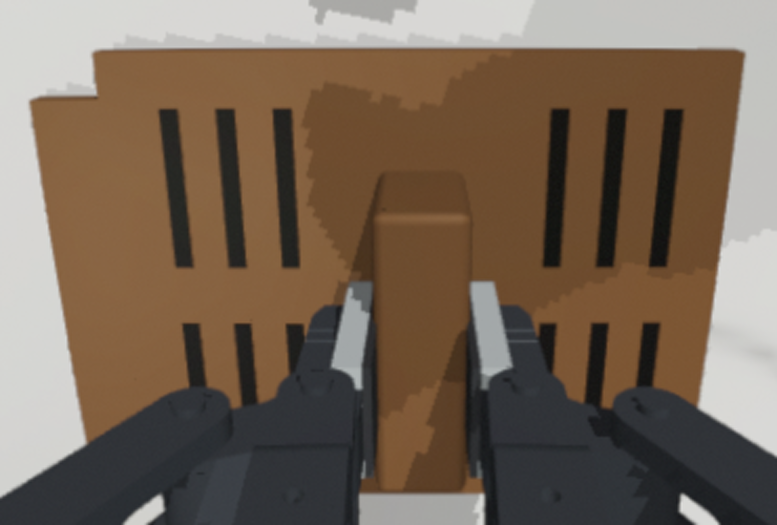

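```bash
python3 - <<'E'
from fit import *
s,C=pickle.load(open('w8.pkl','rb'))
L=np.array([[-83,45,5],[-68,55,5],[67,55,5],[-9,30,35],[9,30,35],[-9,-30,35],[9,-30,35]])/1e3
U=(np.array([[32,100],[95,50],[744,52],[375,216],[470,216],[378,491],[466,491]])+.5)/2.1-.5+[80,130]
for dz in (1e-6,.003):
    f=lambda q:np.r_[(pj(C,W(q,L),q[3:6])-U).ravel(),q[3:6]/[1e-6,1e-6,dz]]
    r=least_squares(f,[.45,-.29,.21,0,0,0],x_scale=[.1,.1,.1,.001,.001,.001]); print(r.x,np.degrees(r.x[2])); print(np.round(f(r.x),1))
    print('in tool',s['tcp_rot'].T@(np.r_[r.x[:2],.02]-s['tool_pos']))
print(np.degrees(np.arctan2(s['tcp_rot'][1,0],s['tcp_rot'][0,0])))
C5=pickle.load(open('w5.pkl','rb'))
L=np.array([[-86,67,89],[-64,67,89],[-86,-67,89],[-64,-67,89],[86,67,80],[86,-67,80],[78,59,80],[78,-59,80]])/1e3
U=np.array([[54,57],[141,57],[84,539],[160,537],[725,65],[682,527],[692,95],[657,500]],float)
U=(U+.5)/[3.2,3]-.5+[185,30]
for dz in (1e-6,.003):
    f=lambda q:np.r_[(pj(C5,W(q,L),q[3:6])-U).ravel(),q[3:6]/[1e-6,1e-6,dz]]
    r=least_squares(f,[.5,-.03,.21,0,0,0],x_scale=[.1,.1,.1,.001,.001,.001]); print(r.x,np.degrees(r.x[2])); print(np.round(f(r.x),1))
E
```

```text
[ 4.54381827e-01 -2.87698204e-01  2.12956060e-01 -1.97554999e-11
 -3.67744472e-09  1.18408368e-08] 12.201483431751537
[-1.6 -0.8 -1.5 -0.1  2.  -0.7 -1.8 -0.8  2.4 -0.8 -0.2  2.5  0.7  2.5
 -0.  -0.   0. ]
in tool [-1.04594718e-04 -1.63922925e-03  1.65689930e-01]
[ 4.54266229e-01 -2.87782559e-01  2.12588815e-01 -3.69951148e-13
 -6.88640464e-11  1.99558996e-03] 12.180441874873338
[ 0.5 -0.2  0.3  0.8 -0.3  0.3 -1.8 -0.9  1.6 -0.8 -0.3  0.6  0.   0.6
 -0.  -0.   0.7]
in tool [-0.00023548 -0.00158138  0.16568981]
12.27610108934831
[ 5.00154057e-01 -3.13699992e-02  2.46043129e-01 -2.86627768e-12
 -1.25877177e-09  4.07551129e-09] 14.097232887440894
[-1.1 -0.7 -0.7 -1.1 -0.9  0.8 -0.1  1.4  0.9 -1.2  0.6  1.4  0.9 -1.2
  0.7  2.  -0.  -0.   0. ]
[ 5.00136006e-01 -3.03544184e-02  2.46073728e-01 -2.64514431e-13
 -1.16170696e-10  3.38512086e-03] 14.098986080207904
[ 0.   0.   0.2 -0.4  0.  -0.2  0.6  0.4 -0.3 -0.6 -0.2  0.5 -0.1 -0.6
 -0.1  1.2 -0.  -0.   1.1]
```

```bash
cat > pan.py <<'E'
from h import *
RAD=np.array([.5001,-.0307,0]); RYAW=14.1
G=np.array([-.0002,-.0016,.1657])
def Rr():
    return Ro.from_euler('z',RYAW,degrees=True).as_matrix()
def pose(xt,yt,zt,th):
    P=Rr()@Ro.from_euler('y',-th,degrees=True).as_matrix()
    tip=RAD+Rr()@(np.array([xt,yt,zt])/1e3)
    grip=tip+P@np.array([.083,0,.02])
    T=P@np.diag([1,-1,-1.])@Ro.from_euler('z',.09,degrees=True).as_matrix()
    return grip-T@G,T
def where():
    s=sense(); T=s['tcp_rot']; P=T@np.diag([1,-1,-1.]); g=s['tool_pos']+T@G
    f=lambda v: np.round(1e3*(Rr().T@(g+P@np.array(v)-RAD)),1)
    print('clk',s['clock'],'tongue',f([-.083,0,-.02]),'far',f([.067,0,-.02]),'F',np.round(s['wrist_force'],1),'gap',round(s['finger_gap']*85,1),'qd',np.abs(s['qd']).max().round(3))
E
python3 - <<'E'
from pan import *
where()
s=sense(); p=s['tool_pos']+[0,0,.111]; T=s['tcp_rot']
p1,T1=pose(-52,0,105,8); print(p1); plan(p,T,p1,T1)
E
```

```text
clk 9.55 tongue [-1.900e+02 -2.355e+02 -2.000e-01] far [-4.000e+01 -2.403e+02  1.000e-01] F [-0.1  2.6  8.1] gap 16.3 qd 0.001
[ 0.50489635 -0.03114527  0.30047163]
n 7 row [0.0004, 0.0125, -0.0027, 0.0511, -0.1142, 0.0012]
```

Request:
{"name": "move_arm", "arguments": {"increments": [[0,0,0,0,0,-0.07,1],[0,0,0,0,0,-0.1,1],[0,0,0,0,0,-0.1,1],[0,0,0,0,0,-0.1,1],[0,0.0125,-0.0027,0.051,-0.114,0,1],[0,0.0125,-0.0027,0.051,-0.114,0,1],[0,0.0125,-0.0027,0.051,-0.114,0,1],[0,0.0125,-0.0027,0.051,-0.114,0,1]]}}

```text
clock: 10.22
tool_pos: [0.4837, -0.1405, 0.2979]
tcp_rot: [[0.97, 0.228, 0.079], [0.228, -0.974, 0.017], [0.08, 0.001, -0.997]]
wrist_force: [1.3, -0.2, -2.0]
finger_gap: 0.198
```

Request:
{"name": "move_arm", "arguments": {"increments": [[0,0.0125,-0.0027,0.051,-0.114,0,1],[0,0.0125,-0.0027,0.051,-0.114,0,1],[0,0.0125,-0.0027,0.051,-0.114,0,1],[0,0,0,0,0,0,1],[0,0,0,0,0,0,1],[0,0,0,0,0,0,1]]}}

```text
clock: 10.72
tool_pos: [0.5043, -0.0315, 0.3018]
tcp_rot: [[0.961, 0.242, 0.134], [0.24, -0.97, 0.031], [0.137, 0.003, -0.991]]
wrist_force: [0.3, -1.4, -1.6]
finger_gap: 0.192
```

```bash
python3 - <<'E'
from pan import *
where(); save('wrist','w9'); save('scene','sc9'); p,T=pose(-52,0,105,8); goto(p,T,2)
E
```

```text
clk 10.7167 tongue [-53.1  -0.6 106.5] far [ 95.5  -0.7 127.1] F [ 0.3 -1.4 -1.6] gap 16.4 qd 0.027
n 2 row [0.0008, 0.0007, -0.0004, 0.0012, -0.0015, 0.002]
```

View pics/w9.png

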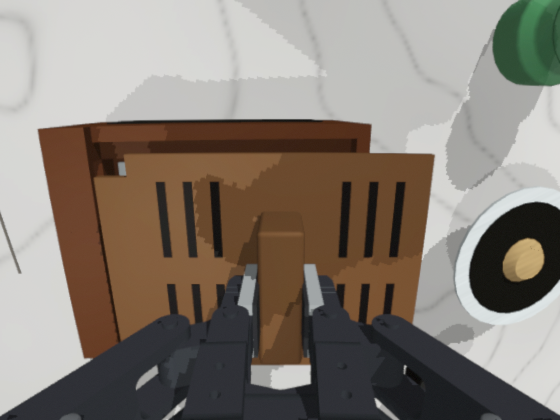

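View pics/sc9.png

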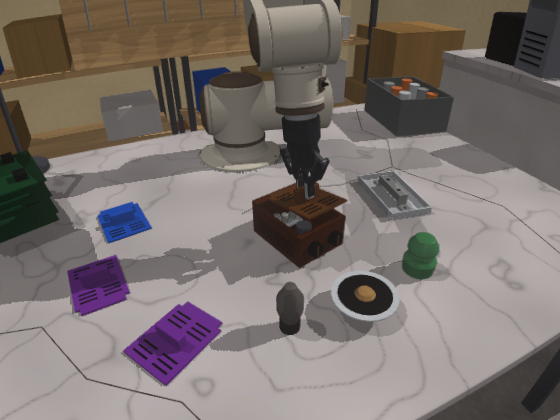

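```bash
python3 - <<'E'
from pan import *
L=np.array([[86,67,80],[86,59,80],[-86,67,89],[-64,67,89],[-86,-67,89],[-64,-67,89],[-64,45,89]])/1e3
print(proj('wrist',RAD+L@Rr().T).round(1))
s=sense();T=s['tcp_rot'];P=T@np.diag([1,-1,-1.]);g=s['tool_pos']+T@G
L2=np.array([[-83,45,-15],[-68,55,-15],[67,55,-15]])/1e3
print(proj('wrist',g+L2@P.T).round(1))
import cv2
a=cv2.imread('pics/w9.png')[110:370,30:440]
cv2.imwrite('pics/w9c.png',cv2.resize(a,None,fx=1.9,fy=1.9,interpolation=cv2.INTER_CUBIC))
E
```

```text
[[372.8 117.9]
 [371.9 132.6]
 [ 36.  123.5]
 [ 82.2 122. ]
 [ 83.8 355.9]
 [121.2 353.5]
 [ 88.9 167.1]]
[[ 93.7 176.8]
 [123.7 153.7]
 [435.9 153.7]]
```

View pics/w9c.png

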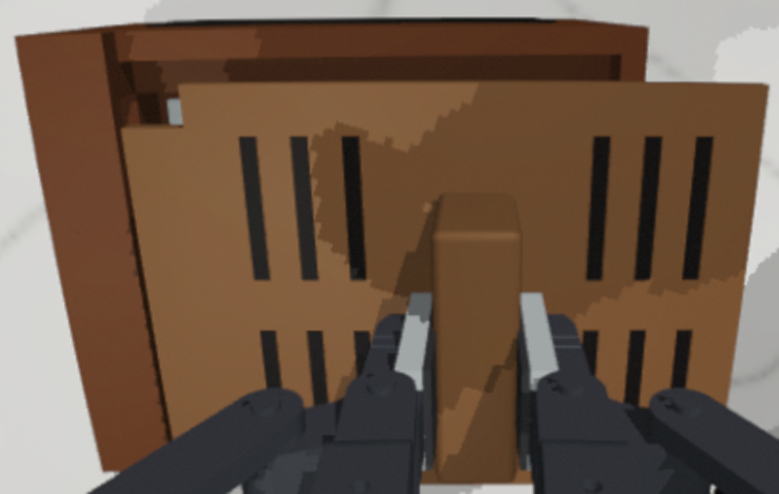

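```bash
python3 - <<'E'
from fit import *
s=sense(); C=cam('wrist')
L=np.array([[86,67,80],[78,59,80],[-86,67,89],[-64,67,89],[-86,-67,89]])/1e3
U=(np.array([[648,27],[620,56],[16,37],[103,33],[103,470]])+.5)/1.9-.5+[30,110]
Lp=np.array([[-83,45,-15],[-68,55,-15],[67,55,-15],[-9,30,15],[9,30,15],[-9,-30,15],[9,-30,15]])/1e3
Up=(np.array([[122,127],[181,85],[768,86],[434,236],[521,236],[436,480],[518,481]])+.5)/1.9-.5+[30,110]
T=s['tcp_rot'];P=T@np.diag([1,-1,-1.])
for sg in ([1e-6]*3,[1e-6,1e-6,.003],[.002]*3):
    f=lambda q:np.r_[(pj(C,W(q,L),q[3:6])-U).ravel(),q[3:6]/sg]
    r=least_squares(f,[.5,-.03,.24,0,0,0],x_scale=[.1,.1,.1,.001,.001,.001]); print('R',np.round(r.x,4),np.degrees(r.x[2])); print(np.round(f(r.x),1))
    dt=r.x[3:6]
    def fp(h):
        a=h[2]; c,sn=np.cos(a),np.sin(a); X=Lp@np.array([[c,sn,0],[-sn,c,0],[0,0,1]])
        g=s['tool_pos']+T@np.array([h[0],h[1],.1657]); return (pj(C,g+X@P.T,dt)-Up).ravel()
    rp=least_squares(fp,[0,0,0.],x_scale=[.01,.01,.1]); print('P in tool',np.round(rp.x,4),np.round(fp(rp.x),1))
E
```

```text
R [ 0.5004 -0.0336  0.2402 -0.     -0.      0.    ] 13.761961448372734
[ 1.6  0.2  1.8 -0.5 -1.2 -0.7 -1.   0.2 -0.7  2.1 -0.  -0.   0. ]
P in tool [-0.0003 -0.0015 -0.0015] [-0.3  0.2 -1.2 -0.7  1.9 -0.8 -1.8 -1.9  1.7 -1.9  0.1  3.9 -0.3  3.4]
R [ 0.4998 -0.0333  0.2402 -0.     -0.      0.0019] 13.760190600449517
[-0.2  0.4  0.2 -0.5  0.1 -0.5 -0.1  0.3  0.   0.3 -0.  -0.   0.6]
P in tool [-0.0004 -0.0014 -0.0019] [ 1.8  0.8  0.5  0.2 -0.3  0.2 -1.8 -2.   1.  -1.9  0.   2.1 -0.9  1.6]
R [ 5.002e-01 -3.380e-02  2.402e-01 -2.000e-04 -5.000e-04  1.700e-03] 13.760254076543754
[-0.1  0.4  0.2 -0.5  0.1 -0.5 -0.1  0.3 -0.   0.4 -0.1 -0.3  0.8]
P in tool [-0.0001 -0.0009 -0.0019] [ 1.7  0.7  0.4  0.1 -0.2  0.1 -1.8 -2.   1.1 -1.9  0.   2.1 -0.9  1.7]
```

```bash
sed -i 's/^RAD=.*/RAD=np.array([.4999,-.0334,0]); RYAW=13.8/; s/^G=.*/G=np.array([-.0003,-.0014,.1657])/' pan.py; python3 - <<'E'
from pan import *
where(); p,T=pose(-54,0,80,8); goto(p,T,3)
E
```

```text
clk 10.8167 tongue [-52.6   0.9 106.2] far [ 96.    1.3 126.7] F [-0.3  0.9 -1.7] gap 16.6 qd 0.007
n 3 row [0.0004, 0.0005, 0.0008, -0.006, 0.0016, 0.0284]
```

Request:
{"name": "move_arm", "arguments": {"increments": [[0.0005,0.0005,0.001,-0.006,0.0016,0.029,1],[0.0005,0.0005,0.001,-0.006,0.0016,0.029,1],[0,0,0.001,-0.006,0.0016,0.029,1],[0,0,0,0,0,0,1],[0,0,0,0,0,0,1]]}}

```text
clock: 11.23
tool_pos: [0.5027, -0.0334, 0.2739]
tcp_rot: [[0.962, 0.237, 0.133], [0.234, -0.972, 0.033], [0.137, -0.001, -0.991]]
wrist_force: [0.6, -0.3, -1.3]
finger_gap: 0.194
```

```bash
python3 - <<'E'
from pan import *
where(); save('wrist','w10'); 
a=cv2.imread('pics/w10.png')[90:390,10:440]
cv2.imwrite('pics/w10c.png',cv2.resize(a,None,fx=1.8,fy=1.8,interpolation=cv2.INTER_CUBIC))
L=np.array([[86,67,80],[78,59,80],[-86,67,89],[-64,67,89]])/1e3
print(((proj('wrist',RAD+L@Rr().T)-[10,90])*1.8).round(1))
E
```

```text
clk 11.2333 tongue [-54.3   1.1  78.5] far [94.3  0.8 99.1] F [ 0.6 -0.3 -1.3] gap 16.5 qd 0.02
[[692.8  62.8]
 [662.8  92.9]
 [ -9.2  75.9]
 [ 87.5  72.4]]
```

View pics/w10c.png

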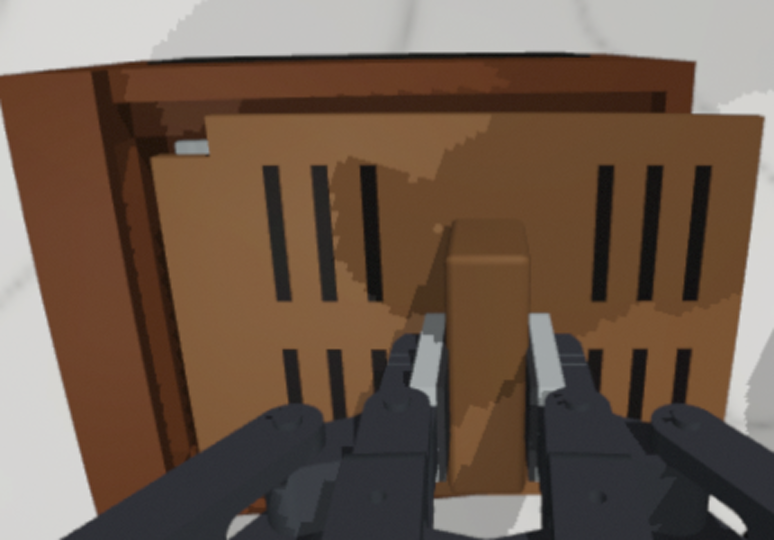

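```bash
python3 - <<'E'
from pan import *
p,T=pose(-56,0.4,74,8); goto(p,T,2); p2,T2=pose(-75,0.4,73.5,8); plan(p,T,p2,T2,4)
E
```

```text
n 2 row [-0.0001, 0.0004, -0.0, -0.005, 0.0007, 0.0078]
n 4 row [0.0, 0.0, 0.0, -0.0157, 0.0, -0.0018]
```

Request:
{"name": "move_arm", "arguments": {"increments": [[0,0,0,-0.005,0.001,0.008,1],[0,0,0,-0.005,0.001,0.008,1],[0,0,0,0,0,0,1],[0,0,0,-0.015,0,-0.002,1],[0,0,0,-0.015,0,-0.002,1],[0,0,0,-0.015,0,-0.002,1],[0,0,0,-0.01,0,-0.001,1],[0,0,0,0,0,0,1]]}}

```text
clock: 11.95
tool_pos: [0.484, -0.0383, 0.2695]
tcp_rot: [[0.962, 0.237, 0.135], [0.235, -0.971, 0.033], [0.139, -0.0, -0.99]]
wrist_force: [-0.6, -0.7, -1.7]
finger_gap: 0.197
```

```bash
python3 - <<'E'
from pan import *
where(); save('wrist','w11'); 
a=cv2.imread('pics/w11.png')[90:390,10:440]
cv2.imwrite('pics/w11c.png',cv2.resize(a,None,fx=1.8,fy=1.8,interpolation=cv2.INTER_CUBIC))
p,T=pose(-75,0.4,73,8); goto(p,T,2)
E
```

```text
clk 11.95 tongue [-73.3   0.6  74.1] far [75.3  0.4 94.9] F [-0.6 -0.7 -1.7] gap 16.7 qd 0.015
n 2 row [0.0, 0.0001, 0.0, -0.0038, -0.0, 0.0014]
```

View pics/w11c.png

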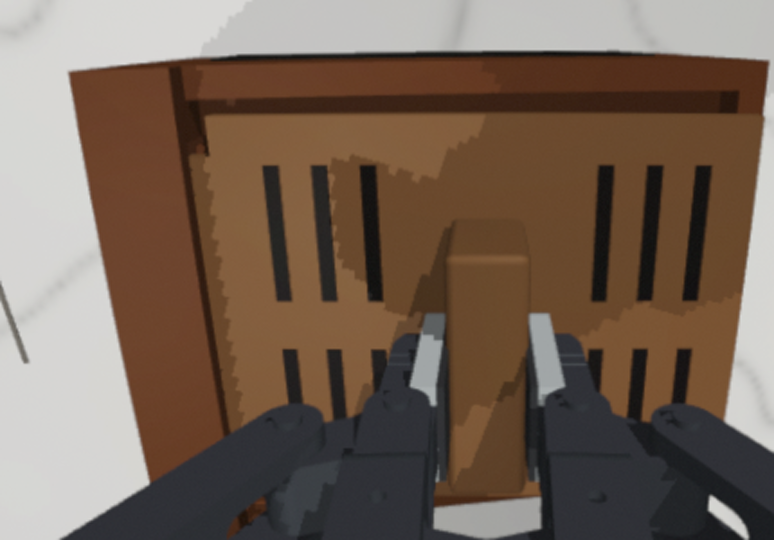

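```bash
python3 - <<'E'
from pan import *
p,T=pose(-75,0.4,72.5,8); goto(p,T,1); p2,T2=pose(-75,0.2,71,1.5); plan(p,T,p2,T2,6)
E
```

```text
n 1 row [0.0001, 0.0001, 0.0001, -0.0078, -0.0, 0.0044]
n 6 row [-0.0, -0.012, -0.0, 0.0116, 0.0001, 0.0062]
```

Request:
{"name": "move_arm", "arguments": {"increments": [[0,0,0,-0.008,0,0.0045,1],[0,0,0,0,0,0,1],[0,-0.012,0,0.0116,0,0.006,1],[0,-0.012,0,0.0116,0,0.006,1],[0,-0.012,0,0.0116,0,0.006,1],[0,-0.012,0,0.0116,0,0.006,1],[0,-0.012,0,0.0116,0,0.006,1],[0,-0.012,0,0.0116,0,0.006,1]]}}

```text
clock: 12.67
tool_pos: [0.5042, -0.0333, 0.2586]
tcp_rot: [[0.971, 0.238, 0.023], [0.237, -0.971, 0.006], [0.024, -0.0, -1.0]]
wrist_force: [-0.7, 0.3, -1.8]
finger_gap: 0.192
```

```bash
python3 - <<'E'
from pan import *
where(); p,T=pose(-75,0.2,69.7,-0.2); goto(p,T,3)
E
```

```text
clk 12.6667 tongue [-74.7   0.6  71. ] far [75.3  0.4 74.5] F [-0.7  0.3 -1.8] gap 16.4 qd 0.174
n 3 row [-0.0001, -0.0058, 0.0001, 0.0052, 0.0003, 0.004]
```

Request:
{"name": "move_arm", "arguments": {"increments": [[0,-0.006,0,0.005,0,0.004,1],[0,-0.006,0,0.005,0,0.004,1],[0,-0.005,0,0.005,0,0.004,1],[0,0,0,0,0,0,1],[0,0,0,0,0,0,1],[0,0,0,0,0,0,1]]}}

```text
clock: 13.17
tool_pos: [0.5081, -0.0324, 0.2557]
tcp_rot: [[0.971, 0.237, -0.001], [0.237, -0.971, 0.0], [-0.001, -0.0, -1.0]]
wrist_force: [-2.6, -0.1, 5.1]
finger_gap: 0.195
```

```bash
python3 - <<'E'
from pan import *
where(); save('wrist','w12'); save('scene','sc12')
E
```

```text
clk 13.1667 tongue [-75.2   0.6  70.1] far [74.8  0.4 70. ] F [-2.6 -0.1  5.1] gap 16.6 qd 0.003
```

View pics/w12.png

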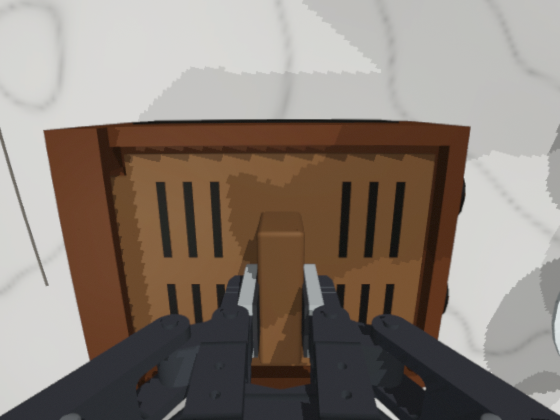

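Request:
{"name": "move_arm", "arguments": {"increments": [[0,0,0,0,0,0,1],[0,0,0,0,0,0,1],[0,0,0,0,0,0,0],[0,0,0,0,0,0,0],[0,0,0,0,0,0,0],[0,0,0,0,0,0,0],[0,0,0,0,0,-0.03,0],[0,0,0,0,0,-0.08,0]]}}

```text
clock: 13.93
tool_pos: [0.5075, -0.0323, 0.2866]
tcp_rot: [[0.971, 0.237, -0.005], [0.237, -0.971, 0.001], [-0.005, -0.002, -1.0]]
wrist_force: [-0.3, -0.1, -1.0]
finger_gap: 0.499
```

Request:
{"name": "move_arm", "arguments": {"increments": [[0,0,0,0,0,-0.12,0],[0,0,0,0,0,-0.12,0],[0,0,0,0,0.05,-0.12,0],[0,0,0,0,0.1,-0.05,0],[0,0,0,0,0.05,0,0],[0,0,0,0,0,0,0],[0,0,0,0,0,0,0]]}}

```text
clock: 14.52
tool_pos: [0.5224, -0.0913, 0.4111]
tcp_rot: [[0.972, 0.236, -0.002], [0.236, -0.972, 0.0], [-0.001, -0.001, -1.0]]
wrist_force: [-0.1, 0.2, -0.0]
finger_gap: 0.498
```

```bash
python3 - <<'E'
from pan import *
s=sense(); print(s['clock'],s['tool_pos'],s['wrist_force'],s['finger_gap'])
save('wrist','w13'); save('scene','sc13'); save('top','top13')
E
```

```text
14.5167 [ 0.52240504 -0.09126708  0.41109073] [-0.0852255   0.23205942 -0.02273103] 0.4975321712450404
```

View pics/w13.png

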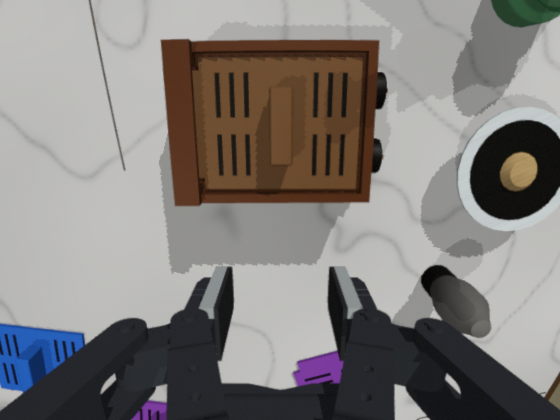

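View pics/sc13.png

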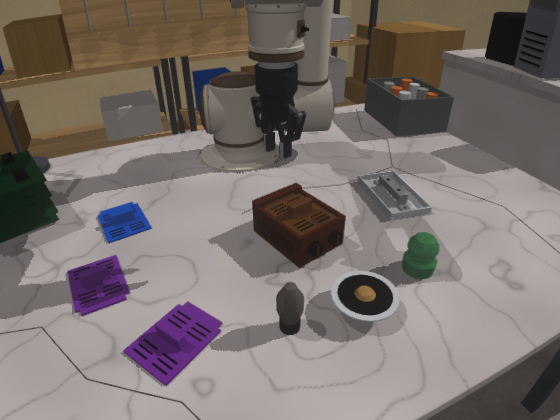

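```bash
python3 - <<'E'
from pan import *
for u,v,z in [(282,125.5,.105),(363,57,.075),(360,190,.075)]: print((1e3*(Rr().T@(at('wrist',u,v,z)-RAD))).round(1))
print(proj('wrist',RAD+np.array([[86,67,80],[86,-67,80],[-86,67,89],[-86,-67,89]])/1e3@Rr().T).round(1))
a=cv2.imread('pics/w13.png')[25:225,150:400]
cv2.imwrite('pics/w13c.png',cv2.resize(a,None,fx=3,fy=3,interpolation=cv2.INTER_CUBIC))
E
```

```text
[  8.7   2.7 105. ]
[74.8 56.4 75. ]
[ 78.9 -54.7  75. ]
[[379.   42.3]
 [368.2 204.7]
 [159.7  40.8]
 [173.4 207.4]]
```

View pics/w13c.png

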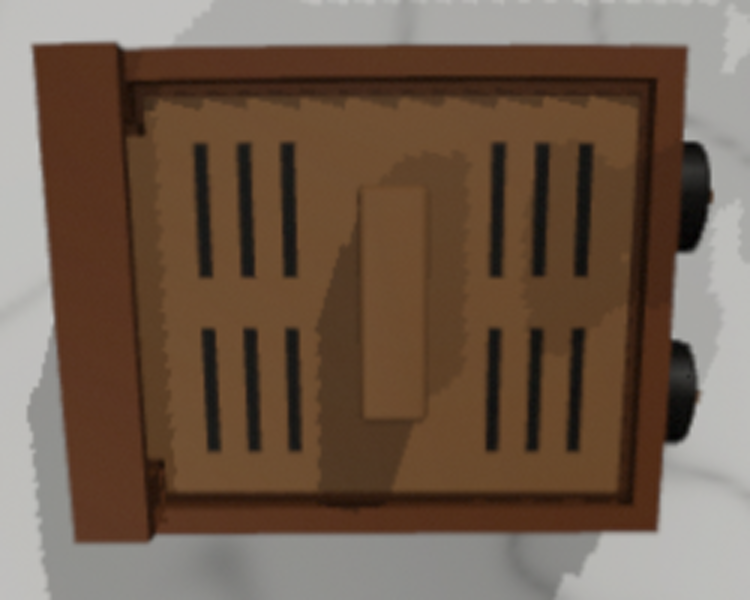

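```bash
python3 - <<'E'
from workcell import finish_job
print(finish_job())
E
```

```text
the job is handed in; nothing more can be done
None
```

I moved the bracket into the tray and closed the radio with the brown panel, then handed the job in at about 14.7 s on the robot clock.

- **Bracket:** I lifted it off the radio, turned it to line up with the tray, set it down and released it. The wrist picture after release shows it lying level and near the middle of the tray, and it looks the same in the final scene picture.
- **Panel:** I tilted it about 8° and slid the tongue under the lip. By dead reckoning the tip was at radio x −73 mm with the far edge about 25 mm above its ledge. I then lowered the far edge while still gripping. Both ends read 70 mm, ledge height, with about 5 N of contact before I let go and backed off.
- **Last checks:** The last wrist picture shows the panel inside the rims with its tongue under the lip. The bar centre measured at radio x 8.7 mm (home is 5 to 11) and y 2.7 mm (home is within ±4). The arm was clear of everything and the wrist force was near zero. The tube, insulator, speaker and look-alike panels showed no visible movement.
- **Disagreements:**
  - Different views put the radio's y position about 3 mm apart, and the wrist camera's depth seemed off by about 2 mm. I used the close-up fit taken with the panel held above the radio.
  - The panel's y from the last picture (2.7 mm) differs from dead reckoning (0.5 mm) by about 2 mm; both are within the allowed range.

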